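# Feed a bench stop out by three clicks

### The arm

A 6-joint arm with a two-finger parallel gripper is mounted at the origin on the work surface. World frame = base frame: x ahead of the robot, y to its left, z up, the work surface at z = 0. Lengths are in m, angles in rad, forces in N, time in s.
With the tool pointing down it reaches from about 0.35 to 0.85 m from the base axis. Payload 8.1 kg.
Tool frame: the origin (TCP) lies between the finger pads; the fingertips stand 11 mm ahead of it and the grasp point (between the pads) lies 8 mm behind it (tips_ahead is the z of the fingertips in the tool frame, in m); z points along the fingers, y is the line along which they close (so a half turn about z gives the same grasp; the last joint's range is limited). The gripper opens to 93 mm and grips with 3 to 60 N. Pads are 15 mm wide; open, the fingers measure 128 mm over their backs; the gripper's body (75 mm by 188 mm) begins 65 mm behind the grasp point.
Start: joints at [-0.085, 0.13, 1.488, -0, 1.523, -0.085], TCP at [0.6, 0, 0.23] pointing down, gripper open.
Joint ranges: [-2.96, 2.96], [-0.89, 2.26], [0.02, 2.5], [-1.34, 4.48], [0, 2.73], [-2.66, 2.66]. Speed limits (rad/s): [2.39, 2.39, 2.79, 3.14, 3.14, 3.14].

### API

Orientations are given as a rotation vector (axis times angle).
In Python, from plant import read_state, read_camera, close_job, tips_ahead gives the robot as it stands. The module is installed in compiled form; this text tells all that it offers.
- The arm moves only by the tool move_arm, never from a script. Its argument "plan" is a list of rows, each a list of 7 numbers: the turn, a rotation vector about the tool's x, y, z in units of 6 degrees (1.0 is 6 degrees), then the shift along the tool's x, y, z in units of 25 mm (1.0 is 25 mm), then the finger opening in mm, from 0 to 93. A call has exactly 10 rows; each row shifts and turns the commanded pose from where the row before left it, along the tool's axes as they then stand; what a row does not reach is not made up. A row lasts 1/10 s, in which the tool goes at most 50 mm and 8.59 degrees, less where a joint would pass 70% of its speed; a pose out of reach is approached as far as the arm can. A call is refused whole if a number of a shift passes 1 or a number of a turn 1, either way. A call with a gripper value outside its range is refused whole. The fingers move at their own pace and stop on an object; "force" is the grip in N (left out, the last holds). Time passes only in rows, so rows that do not move let the fingers close, or fill a call up. It gives the time, the measured TCP pose, the force, the opening and the grip force at its end, in the units of the state.
- read_state(): the state, without advancing time (a new reading comes with each control period).
- read_camera(name): name is "scene" or "side" or "wrist"; returns a dict with "frame" (480x640x3 uint8, red, green, blue), "z_map" (480x640 float32, m along the optical axis (not along the pixel's ray), 0 where there is no reading), "fx", "fy", "cx", "cy" (pixels), "rvec" (rotation vector, rad) and "tvec" (3), from world to camera coordinates, as OpenCV has them. Camera axes: x right, y down, z forward; pixel columns grow to the right and rows downward; lengths in m; the calibration is good to about 2 mm. A picture is of the moment at which its call begins.
- close_job(): hands the job in; it is judged then, once.
The state is a dict: "t": time; "q": joint angles; "dq": joint speeds; "joint_torque": joint torques, N m; "tool_pos": TCP position; "orientation": TCP orientation; "force": force on the tool from outside, world axes, zero at the start; "wrist_torque": the same for the moment, N m; "opening": finger opening in m; "gripper_force": force on a finger pad.
Only numpy, scipy, OpenCV 4.12 (cv2) and the standard library are available. Lean on these libraries where they do the work, as an engineer would, in place of code of your own. Each camera call takes 0.05 s, during which the arm holds its last target. There are 200 camera calls.

### The job

Two micro-adjust stops are bolted to the workbench. Turn the red click-stop knob exactly three clicks clockwise (seen from above) to feed its stop out for the next cut, let it settle in that click and let go; leave the yellow knob at the click where it is.

Things in the scene. Friction and masses are not known exactly. Their poses are not given: they have to be found in the camera images.
- red_grip (a point): Red knob on a fixed aluminium stop block; a disc 60 mm across, 8 thick, and on it an upright grip bar 52 long, 16 wide, top 98 mm above the bench. Point: on the knob's vertical axis, 80 mm above the bench, inside the bar, 18 above the disc's upper face. Turns with the knob: x along the bar, y across its 16 mm (pinch along y from above), z up. White pointer line on top runs to -x.
- red_knob (a joint): Red knob's angle, rad, growing clockwise seen from above. Clicks every 0.419 rad (24 degrees), a ring of 15 white dots marks them; starts in the click at 0 (pointer at the large dot), range -1.7 to 2.95. A click takes up to 0.2 N m, then it snaps on by itself; released, it settles in the nearest click unless left right between two. Three clicks: 1.257.
- yellow_grip (a point): Same point of the same knob in yellow, on a second stop; which stands left or right varies. Not to be turned. Each stop body is 110 x 94 mm, 52 mm high, on a 150 x 110 mm foot plate, fixed, at a yaw of up to 0.5 rad; a rod with an oak pad sticks out up to 60 mm from its left (+y) side, 42 mm high at most.
- yellow_knob (a joint): Yellow knob's angle, rad, with the same clicks; starts in the click at 0 and is to stay there.
Things that resemble listed ones, but are neither listed nor needed, are in the scene too. Leave any orange look-alike of the part that bears red_grip alone.

How it is judged:
By the outcome, as a careful person would: the job done as asked, in the order asked, and still so for the second after the job is handed in, with the robot touching nothing.
It also fails if it takes over 38 s, if anything falls off the work surface, if the arm or the gripper's body presses on something with over 40 N, if the wrist force passes 120 N, or if a joint passes its speed limit or range.

## Working session

There is one attempt and no reset: what is moved stays moved. The work goes in short steps, Python scripts to look and compute and a tool call to move; the robot and the scene stay as the last step left them, time stands still between calls to the robot, and variables do not carry over. Pictures are saved under pics/ and viewed, at most 10 in all, crops included, and the job is handed in when it is done.

Besides the shell and the picture viewer there is one more tool, called after "Call:" by a JSON object that holds its "method" and its "body", one argument or row to a line. move_arm: Moves the arm, as the interface text tells. Its arguments: {"type":"object","properties":{"plan":{"type":"array","items":{"type":"array","items":{"type":"number"}}},"force":{"type":"number"}},"required":["plan"]}

```bash
mkdir -p pics
cat > h.py <<'E'
import numpy as np, cv2
from plant import *
def cam(n):
    c=read_camera(n); c['R']=cv2.Rodrigues(np.array(c['rvec'],float))[0]; c['t']=np.array(c['tvec'],float).ravel(); return c
def save(c,f): cv2.imwrite('pics/'+f,c['frame'][:,:,::-1])
def world(c,v,u,z=None):
    """pixel rows v, cols u -> world points using depth"""
    d=c['z_map'][v,u] if z is None else z
    p=np.stack([(u-c['cx'])/c['fx']*d,(v-c['cy'])/c['fy']*d,d],-1)
    return (p-c['t'])@c['R']
def ray(c,v,u,z):
    r=np.stack([(u-c['cx'])/c['fx'],(v-c['cy'])/c['fy'],np.ones_like(u,float)],-1)@c['R']
    o=-c['R'].T@c['t']; return o+r*((z-o[2])/r[...,2])[...,None]
def mask(c,lo,hi,s=120,v=60):
    h=cv2.cvtColor(c['frame'],cv2.COLOR_RGB2HSV)
    H=h[...,0].astype(int)
    m=((H>=lo)&(H<=hi)) if lo<=hi else ((H>=lo)|(H<=hi))
    return m&(h[...,1]>s)&(h[...,2]>v)
E
python3 - <<'E'
from h import *
print(tips_ahead, read_state())
for n in ('scene','wrist'):
    c=cam(n); save(c,n+'0.png')
    for nm,lo,hi in (('red',174,5),('orange',6,17),('yellow',20,35)):
        m=mask(c,lo,hi)
        k,l,st,ce=cv2.connectedComponentsWithStats(m.astype(np.uint8))
        for i in range(1,k):
            if st[i,4]>60:
                v,u=np.where((l==i)&(c['z_map']>0)); p=world(c,v,u)
                t=p[p[:,2]>.09]
                print(n,nm,st[i],np.median(p,0).round(3),p[:,2].max().round(3),len(t),t.mean(0).round(3) if len(t) else '')
E
```

```text
0.011 {'t': 0.0, 'q': array([-8.53683329e-02,  1.31156755e-01,  1.48928603e+00,  5.84926142e-06,
        1.52296874e+00, -8.54067165e-02]), 'dq': array([ 0.0005858 , -0.00068958,  0.00019515, -0.00146801,  0.00026212,
        0.00059825]), 'joint_torque': array([-1.61290725e-03, -5.59853125e+01, -4.91755986e+01,  7.67333270e-02,
        3.59135563e-02, -2.97389461e-04]), 'tool_pos': array([5.99456614e-01, 8.99923441e-05, 2.28586344e-01]), 'orientation': array([-2.22041245e+00, -2.22049705e+00,  1.83276572e-03]), 'force': array([-0.0856898 ,  0.07792965,  0.32878918]), 'wrist_torque': array([0.02159017, 0.01808246, 0.04479657]), 'gripper_force': 0.0, 'opening': 0.09294885842978572}
scene red [457 209  32  34 654] [0.297 0.296 0.066] 0.104 145 [0.291 0.294 0.098]
scene red [399 272  36  40 927] [0.524 0.235 0.067] 0.103 230 [0.519 0.231 0.098]
scene orange [     0      0    640    480 195768] [0.511 0.04  0.002] 0.403 40 [ 0.076 -0.485  0.151]
scene orange [567   0  24  33 531] [-1.399  0.485  0.05 ] 0.112 93 [-1.397  0.487  0.1  ]
scene orange [594   0  18   5  66] [-1.401  0.564  0.1
[... 663 characters left out ...]
 0.515 -0.148  0.072] 0.103 210 [ 0.51  -0.152  0.097]
wrist orange [     0      0    640    375 198829] [0.586 0.033 0.   ] 0.308 168 [0.626 0.003 0.245]
wrist orange [  145   419   364    61 17020] [ 0.586 -0.276  0.001] 0.331 1 [0.593 0.023 0.331]
wrist yellow [  54  355   51   84 1713] [0.551 0.031 0.32 ] 0.325 1700 [0.551 0.03  0.319]
wrist yellow [198 357  57  19 783] [ 0.505 -0.132  0.062] 0.315 27 [0.564 0.012 0.283]
wrist yellow [ 554  356   51   83 1469] [0.646 0.031 0.32 ] 0.325 1463 [0.646 0.03  0.319]
wrist yellow [195 417  53  16 444] [ 0.516 -0.16   0.098] 0.32 404 [ 0.521 -0.139  0.124]
wrist yellow [ 293  457  347   23 4873] [0.625 0.023 0.329] 0.332 4847 [0.625 0.023 0.329]
```

Run:
```python
from h import *
c=cam('scene')
for x,y,w,h in ((457,209,32,34),(399,272,36,40)):
    r=c['frame'][y:y+h,x:x+w].reshape(-1,3); hs=cv2.cvtColor(r[None],cv2.COLOR_RGB2HSV)[0]
    k=(hs[:,1]>150)&((hs[:,0]<6)|(hs[:,0]>173)); print(np.median(hs[k],0),np.median(r[k],0))
f=c['frame'][160:340,150:510,::-1]; a=cv2.resize(c['frame'][190:330,150:510,::-1],(800,311),interpolation=2)
cv2.imwrite('pics/a.png',a)
cv2.imwrite('pics/b.png',cv2.resize(c['frame'][195:325,385:505,::-1],(554,600),interpolation=2))
```

```text
[  1. 212. 150.] [150.  29.  26.]
[  1. 212. 160.] [160.  30.  27.]
```

View pics/scene0.png

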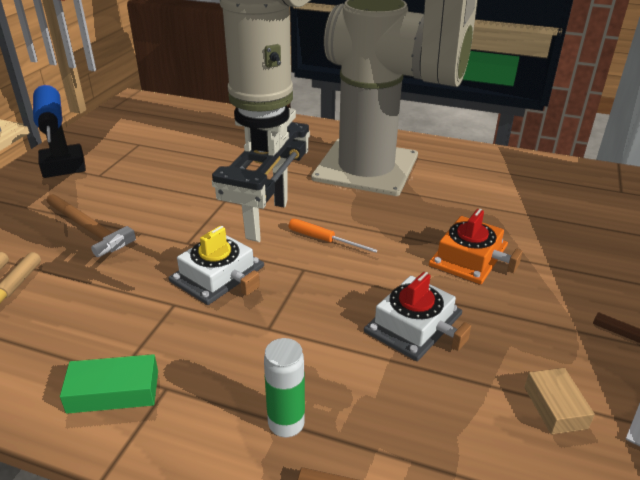

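View pics/b.png

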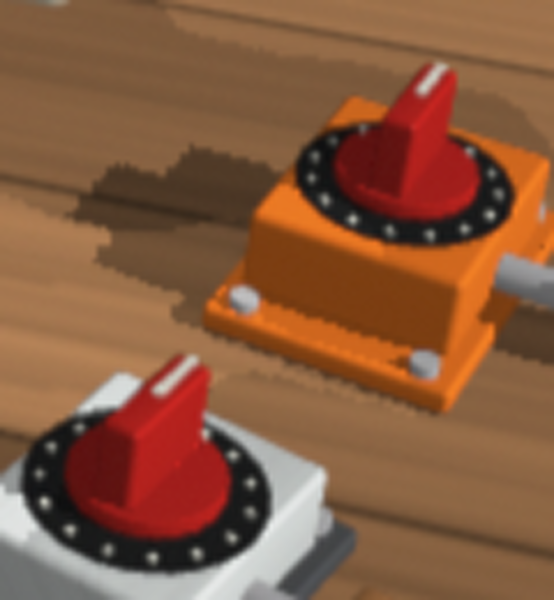

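The red knob on the aluminium block is the one at pixel (417,290) in the scene view. The one at (473,226) sits on an orange block, so it is the look-alike. The yellow knob is at (215,243). The red pointer faces the robot.

```bash
cat >> h.py <<'E'
def bar(c,x,y,r=.045,zlo=.085,zhi=.108):
    v,u=np.where(c['z_map']>0); p=world(c,v,u)
    k=(np.hypot(p[:,0]-x,p[:,1]-y)<r)&(p[:,2]>zlo)&(p[:,2]<zhi)
    q=p[k]; zt=np.percentile(q[:,2],90); q=q[q[:,2]>zt-.006]
    rc=cv2.minAreaRect((q[:,:2]*1000).astype(np.float32))
    b=cv2.boxPoints(rc)/1000; e=[b[1]-b[0],b[2]-b[1]]; e=max(e,key=np.linalg.norm)
    a=np.arctan2(e[1],e[0]); a=(a+np.pi/2)%np.pi-np.pi/2
    return np.array(rc[0])/1000,np.array(rc[1]),a,zt,len(q)
E
python3 - <<'E'
from h import *
for n in ('scene','side'):
    c=cam(n)
    for g in ((.52,.232),(.51,-.15)):
        try: print(n,bar(c,*g))
        except Exception as e: print(n,e)
    m=mask(c,174,5)
    v,u=np.where(m&(c['z_map']>0)); p=world(c,v,u); k=(np.hypot(p[:,0]-.52,p[:,1]-.232)<.06)
    print(k.sum())
    q=p[k]; d=q[(q[:,2]<.068)&(q[:,2]>.058)]
    if len(d): print('disc',d.min(0),d.max(0))
    if n=='side': save(c,'side0.png')
c=cam('wrist'); print(-c['R'].T@c['t'], c['R'], c['fx'])
E
```

```text
scene (array([0.51168167, 0.23161339]), array([16.39640236, 55.91040039]), np.float32(-0.36049736), np.float64(0.10140087141307069), 221)
scene (array([ 0.50517419, -0.15354239]), array([17.95811844, 55.15929794]), np.float32(-0.30704713), np.float64(0.10086344299251639), 177)
925
disc [0.48878043 0.20184391 0.05807758] [0.54392341 0.26046367 0.06798377]
side (array([0.5106712 , 0.22869876]), array([20.20418167, 51.65707016]), np.float32(-0.32208335), np.float64(0.09827128336991021), 125)
side (array([ 0.50324921, -0.15711649]), array([17.73219681, 52.0688858 ]), np.float32(-0.36277127), np.float64(0.09843581043756024), 275)
578
disc [0.48100009 0.19511853 0.05805602] [0.53584801 0.24481513 0.06795383]
[0.59910726 0.07820203 0.38450069] [[ 9.99997946e-01 -4.65646680e-04 -1.97248300e-03]
 [ 1.03288883e-04 -9.60274240e-01  2.79058011e-01]
 [-2.02406705e-03 -2.79057642e-01 -9.60272220e-01]] 408.9294359931297
```

Call:
{"method": "move_arm", "body": {
  "plan": [
    [0,0,0,0.5,-0.2,0,93],
    [0,0,0,1,-0.4,0,93],
    [0,0,0,1,-0.4,0,93],
    [0,0,0,1,-0.4,0,93],
    [0,0,0,1,-0.4,0,93],
    [0,0,0,1,-0.4,0,93],
    [0,0,0,1,-0.4,0,93],
    [0,0,0,1,-0.4,0,93],
    [0,0,0,1,-0.34,0,93],
    [0,0,0,0.7,-0.2,0,93]
  ],
  "force": 40
}}

```text
t: 1.3
tool_pos: [0.5101, 0.2323, 0.2297]
orientation: [-2.22, -2.222, -0.001]
force: [1.1, 0.2, 0.5]
opening: 0.0934
gripper_force: 0.0
```

Call:
{"method": "move_arm", "body": {
  "plan": [
    [0,0,-1,0,0,0,93],
    [0,0,-1,0,0,0,93],
    [0,0,-1,0,0,0,93],
    [0,0,-1,0,0,0,93],
    [0,0,-1,0,0,0,93],
    [0,0,-1,0,0,0,93],
    [0,0,-1,0,0,0,93],
    [0,0,-1,0,0,0,93],
    [0,0,-1,0,0,0,93],
    [0,0,-1,0,0,0,93]
  ]
}}

```text
t: 2.3
tool_pos: [0.5108, 0.2308, 0.2297]
orientation: [-0.806, -3.036, -0.0]
force: [0.3, -1.2, 0.6]
opening: 0.0928
gripper_force: 0.0
```

Run:
```python
from h import *
s=read_state(); print(s['t'],s['tool_pos'],s['q'].round(3)); R=cv2.Rodrigues(s['orientation'])[0]; print(R.round(3), np.arctan2(R[1,1],R[0,1]))
for n in ('wrist','side','scene'):
    c=cam(n); print(n,bar(c,.511,.23),(c['R'].T@-c['t']).round(3))
    if n=='wrist': save(c,'w1.png')
```

```text
2.3 [0.51084271 0.23075594 0.22968217] [ 0.333  0.024  1.6    0.     1.518 -0.719]
[[-0.868  0.496 -0.   ]
 [ 0.496  0.868  0.   ]
 [ 0.     0.    -1.   ]] 1.0519318994990041
wrist (array([0.5101647 , 0.22943292]), array([16.04039764, 52.64463043]), np.float32(-0.3551035), np.float64(0.0991602959939961), 1478) [0.443 0.27  0.385]
side (array([0.51017093, 0.22719168]), array([17.37118721, 51.5186348 ]), np.float32(-0.31832576), np.float64(0.09833050975459134), 122) [ 0.118 -0.571  0.59 ]
scene (array([0.51182318, 0.23153975]), array([17.28744698, 55.44806671]), np.float32(-0.3537755), np.float64(0.10153555355626889), 219) [1.308 0.328 0.747]
```

View pics/w1.png

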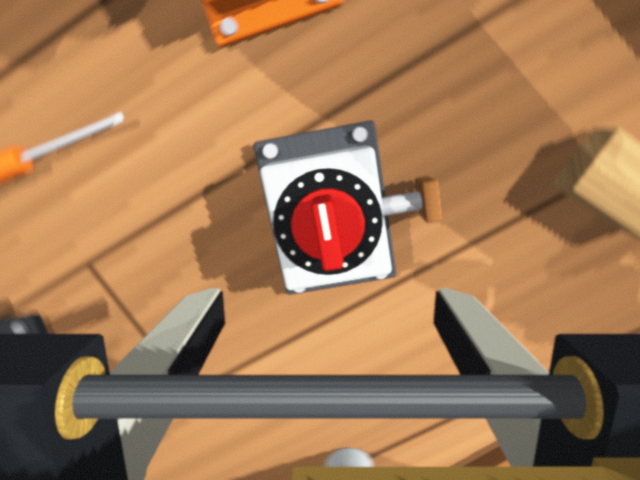

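The wrist view shows the red knob on its silver block at about (327,225), pointer at the large dot (319,177). The measured bar is 16 x 52.6 mm with its top at 99 mm, which matches the given sizes. The bar needs another 9.6° of turn and a 151 mm descent.

Call:
{"method": "move_arm", "body": {
  "plan": [
    [0,0,-0.8,0,0,0.5,60],
    [0,0,-0.8,0,0,0.8,60],
    [0,0,0,0,0,0.9,60],
    [0,0,0,0,0,0.9,60],
    [0,0,0,0,0,0.9,60],
    [0,0,0,0,0,0.8,60],
    [0,0,0,0,0,0.6,60],
    [0,0,0,0,0,0.4,60],
    [0,0,0,0,0,0.2,60],
    [0,0,0,0,0,0,60]
  ]
}}

```text
t: 3.45
tool_pos: [0.5113, 0.23, 0.0794]
orientation: [-0.557, -3.091, 0.0]
force: [-0.3, -0.7, 0.9]
opening: 0.0602
gripper_force: 0.0
```

Run:
```python
from h import *
s=read_state(); R=cv2.Rodrigues(s['orientation'])[0]; print(s['t'],s['tool_pos'],s['force'],s['opening'],np.arctan2(R[1,1],R[0,1]),s['q'].round(2))
c=cam('wrist');save(c,'w2.png'); print(R.T@(np.array([.5105,.2297,.08])-s['tool_pos']))
```

```text
3.45 [0.51134976 0.23004514 0.07937961] [-0.25746479 -0.71308549  0.94679926] 0.06018115851673873 1.2141845920069956 [ 0.33  0.15  1.75  0.    1.24 -0.88]
[ 0.00067606 -0.00062027 -0.00061992]
```

View pics/w2.png

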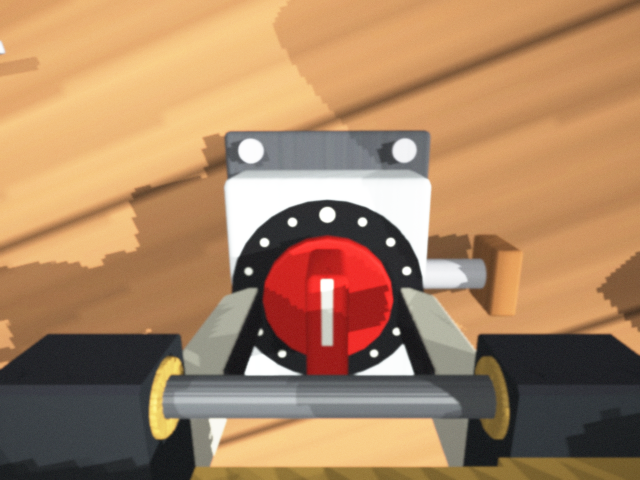

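The view shows the bar upright and centred between the fingers at about (327,310), with the pointer at the large dot (327,214). Next I close the gripper, then turn 72°, which is 12 units.

Call:
{"method": "move_arm", "body": {
  "plan": [
    [0,0,0,0,0,0,0],
    [0,0,0,0,0,0,0],
    [0,0,0,0,0,0,0],
    [0,0,0,0,0,0,0],
    [0,0,0,0,0,0,0],
    [0,0,0,0,0,0,0],
    [0,0,0,0,0,0,0],
    [0,0,0,0,0,0,0],
    [0,0,0,0,0,0,0],
    [0,0,0,0,0,0,0]
  ],
  "force": 40
}}

```text
t: 4.5
tool_pos: [0.5113, 0.2294, 0.0797]
orientation: [-0.557, -3.091, 0.002]
force: [-1.8, -5.4, 3.6]
opening: 0.0162
gripper_force: 40.0
```

Call:
{"method": "move_arm", "body": {
  "plan": [
    [0,0,0.4,0,0,0,0],
    [0,0,0.6,0,0,0,0],
    [0,0,0.6,0,0,0,0],
    [0,0,0.6,0,0,0,0],
    [0,0,0.6,0,0,0,0],
    [0,0,0.6,0,0,0,0],
    [0,0,0.6,0,0,0,0],
    [0,0,0.6,0,0,0,0],
    [0,0,0.6,0,0,0,0],
    [0,0,0.6,0,0,0,0]
  ]
}}

```text
t: 5.5
tool_pos: [0.5113, 0.2294, 0.0797]
orientation: [-1.459, -2.782, 0.002]
force: [-2.6, -4.1, 3.5]
opening: 0.0157
gripper_force: 40.0
```

Call:
{"method": "move_arm", "body": {
  "plan": [
    [0,0,0.6,0,0,0,0],
    [0,0,0.6,0,0,0,0],
    [0,0,0.6,0,0,0,0],
    [0,0,0.6,0,0,0,0],
    [0,0,0.6,0,0,0,0],
    [0,0,0.6,0,0,0,0],
    [0,0,0.6,0,0,0,0],
    [0,0,0.6,0,0,0,0],
    [0,0,0.6,0,0,0,0],
    [0,0,0.6,0,0,0,0]
  ]
}}

```text
t: 6.5
tool_pos: [0.5113, 0.2293, 0.0797]
orientation: [2.248, 2.195, -0.002]
force: [-2.4, -3.7, 4.3]
opening: 0.0156
gripper_force: 40.0
```

Call:
{"method": "move_arm", "body": {
  "plan": [
    [0,0,0.2,0,0,0,0],
    [0,0,0,0,0,0,0],
    [0,0,0,0,0,0,0],
    [0,0,0,0,0,0,0],
    [0,0,0,0,0,0,0],
    [0,0,0,0,0,0,0],
    [0,0,0,0,0,0,0],
    [0,0,0,0,0,0,0],
    [0,0,0,0,0,0,0],
    [0,0,0,0,0,0,0]
  ]
}}

```text
t: 7.5
tool_pos: [0.5113, 0.2293, 0.0797]
orientation: [2.267, 2.174, -0.002]
force: [-2.6, -5.3, 4.2]
opening: 0.0158
gripper_force: 40.0
```

Run:
```python
from h import *
s=read_state(); R=cv2.Rodrigues(s['orientation'])[0]; print(s['t'],s['tool_pos'],s['force'],s['wrist_torque'],s['opening'],s['gripper_force'],np.arctan2(R[1,1],R[0,1]))
c=cam('wrist');save(c,'w3.png')
```

```text
7.5 [0.51126418 0.22933026 0.07966015] [-2.55660488 -5.27351507  4.22025795] [-0.95008396  0.56295875  0.01486337] 0.015796723963487958 39.99968647956848 -0.04202763589907489
```

View pics/w3.png

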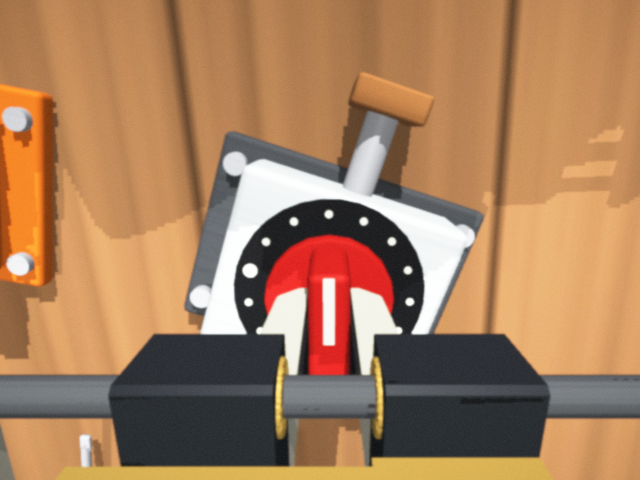

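The pointer aims at the dot at (329,214). The large dot is at (250,270), with dots at (266,241) and (293,222) between them, so the knob has moved exactly three clicks. I'll open the gripper and back straight up.

Call:
{"method": "move_arm", "body": {
  "plan": [
    [0,0,0,0,0,0,60],
    [0,0,0,0,0,0,60],
    [0,0,0,0,0,0,60],
    [0,0,0,0,0,0,60],
    [0,0,0,0,0,0,60],
    [0,0,0,0,0,0,60],
    [0,0,0,0,0,0,60],
    [0,0,0,0,0,0,60],
    [0,0,0,0,0,0,60],
    [0,0,0,0,0,0,60]
  ]
}}

```text
t: 8.55
tool_pos: [0.5115, 0.23, 0.0796]
orientation: [-2.267, -2.174, -0.0]
force: [-0.2, -0.7, 0.4]
opening: 0.0601
gripper_force: 0.0
```

Call:
{"method": "move_arm", "body": {
  "plan": [
    [0,0,0,0,0,-0.3,60],
    [0,0,0,0,0,-0.6,60],
    [0,0,0,0,0,-0.9,60],
    [0,0,0,0,0,-0.9,60],
    [0,0,0,0,0,-0.9,60],
    [0,0,0,0,0,-0.9,60],
    [0,0,0,0,0,-0.8,60],
    [0,0,0,0,0,-0.5,60],
    [0,0,0,0,0,-0.2,60],
    [0,0,0,0,0,0,60]
  ]
}}

```text
t: 9.55
tool_pos: [0.5118, 0.2301, 0.2305]
orientation: [2.267, 2.174, 0.002]
force: [0.5, 0.3, 0.4]
opening: 0.0603
gripper_force: 0.0
```

Run:
```python
from h import *
s=read_state(); print(s['t'],s['tool_pos'],s['force'],s['opening'])
c=cam('wrist');save(c,'w4.png'); b=bar(c,.511,.23); print(b, 'turn cw', -.355-b[2])
print(bar(cam('scene'),.505,-.154))
```

```text
9.55 [0.51182493 0.23014638 0.23052345] [0.50348018 0.31922811 0.44403908] 0.06034924083252392
(array([0.51000601, 0.2301058 ]), array([51.64186096, 15.78045273]), np.float32(1.5237409), np.float64(0.09932821538329081), 1489) turn cw -1.8787409
(array([ 0.50459811, -0.15312392]), array([17.91415215, 53.24126434]), np.float32(-0.35707724), np.float64(0.10114915767876344), 181)
```

View pics/w4.png

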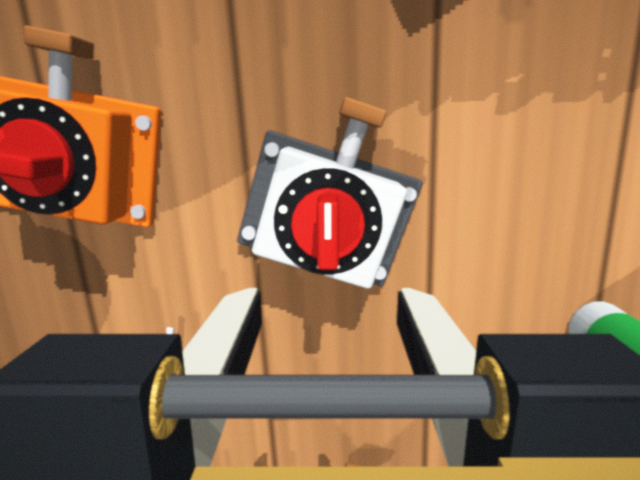

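The free bar now reads 1.524 − π = −1.618, a clockwise turn of 1.263 rad, so it has settled at three clicks. The pointer at (328,205) aims at the third dot from the large one at (283,209). The gripper is clear and the yellow knob has not moved.

```bash
python3 -c "from plant import *; print(close_job())"
```

```text
the job is handed in; nothing more can be done
None
```

The red knob is three clicks clockwise (measured 1.263 rad against 1.257), settled and released; the yellow knob and the orange look-alike were left alone, and the job was handed in after about 10 s.

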